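Hook a dropped bracket out from under a drive cage

ROBOT

A 6-joint arm with a two-finger parallel gripper is mounted at the origin on the work surface. World frame = base frame: x ahead of the robot, y to its left, z up, the work surface at z = 0. Lengths are in m, angles in rad, forces in N, time in s.
With the tool pointing down it reaches from about 0.325 to 0.85 m from the base axis. Payload 15.5 kg.
Tool frame: the origin (TCP) lies midway between the tips of the shut fingers; the grasp point (between the pads) lies 19 mm behind it; y points along the fingers, z is the direction in which the jaws open and shut, and the axes are right-handed (so a half turn about y gives the same grasp; the last joint's range is limited). The gripper opens to 91 mm and grips with 3 to 60 N. Pads are 32 mm wide; open, the fingers measure 118 mm over their backs; the gripper's body (76 mm by 178 mm) begins 60 mm behind the grasp point.
Start: joints at [-1.359, 0.494, 1.345, -0, 1.302, -0.096], TCP at [0.189, -0.596, 0.214] pointing down, gripper open.
Joint ranges: [-2.91, 2.91], [-0.82, 2.16], [0.22, 2.67], [-1.22, 4.37], [0.12, 2.79], [-3.08, 3.08]. Speed limits (rad/s): [1.89, 1.89, 2.57, 3.01, 3.01, 3.01].

INTERFACE

Orientations are given as a unit quaternion [x, y, z, w].
In Python, from rig import robot, cams gives the robot as it stands.
- The arm moves only by the tool play_rows, never from a script. Its argument "series" is a list of rows, each a list of 7 numbers: the shift along the tool's x, y, z in mm, then the turn, a rotation vector about the tool's x, y, z in rad, then the closure, from 0 (fully open) to 1 (shut). A call has 1 to 12 rows; each row is the pose to reach, as a shift and turn from the pose commanded when the call began, along the tool's axes at that moment; what a row does not reach only later rows make up. A row lasts 1/8 s, in which the tool goes at most 62.5 mm and 10.7 degrees, less where a joint would pass 70% of its speed; a pose out of reach is approached as far as the arm can. A call with a gripper value outside its range is refused whole. The fingers move at their own pace and stop on an object; "force" is the grip in N (left out, the last holds). Time passes only in rows, so rows that repeat a pose let the fingers close. It gives the time, the measured TCP pose, the force and the opening at its end, in the units of the state.
- robot.read_state(): the state, without advancing time (a new reading comes with each control period).
- cams.camera(name): name is "side" or "top"; returns a dict with "pixels" (400x640x3 uint8, red, green, blue), "fx", "fy", "cx", "cy" (pixels), "R" (3x3) and "t" (3): a world point X has camera coordinates R X + t. Camera axes: x right, y down, z forward; pixel columns grow to the right and rows downward; lengths in m; the calibration is good to about 2 mm. A picture is of the moment at which its call begins. There is no depth.
- robot.job_done(): hands the job in, once; it reports no verdict.
The state is a dict: "time": time; "joint_positions": joint angles; "qvel": joint speeds; "joint_efforts": joint torques, N m; "tcp_pos": TCP position; "tool_rot": TCP orientation; "ft_force": force on the tool from outside, world axes, zero at the start; "ft_torque": the same for the moment, N m; "opening": finger opening in m.
Only numpy, scipy, OpenCV 4.12 (cv2) and the standard library are available. Lean on these libraries where they do the work, as an engineer would, in place of code of your own. Each camera call takes 0.05 s, during which the arm holds its last target. There are 200 camera calls.

TASK

A brass-coloured bracket has dropped under the barred drive cage of the open computer. Take the hooked rod from the blue mat, draw the bracket out with it until it lies square and flush against the red stop bar inside the front lip, and keep pulling it there for a second so that you feel it seated, firmly (about 5 to 10 N) but never over 12 N. Then lay the rod back on the mat, standing on its foot as it was, without touching the bracket with the gripper, forcing the computer or disturbing anything else.

Things in the scene. Friction and masses are not known exactly. Their poses are not given: they have to be found in the camera images.
- chassis: Open computer case lying flat, fixed, rigid, 284 (x) x 320 (y) mm. Origin on the table under the middle of the front lip's inner face; x points into the case, under the cage; y along the lip; z up. Case floor top at z = 14 mm. Side walls at y = +-156..160 mm, 48 mm high for x = 0..50 mm, 84 mm behind. Open above for x = 0..68 mm; rear filled from x = 189 mm. Nothing stands in front of the lip.
- front_lip: Front lip of the case, with the red stop bar it carries; origin and axes as chassis. Dark lip x = -4..0 mm, z = 14..24 mm. Red bar just inside: 6 (x) x 304 (y) mm, z = 14.5..26.5 mm, clamped along x at a setting that differs each time and is not reported: its inner face, on which the bracket seats, is anywhere at x = 6 to 30 mm. Feel for it. It does not give.
- cage_front (a point): The drive cage (fixed guard) over the case floor: cross bars along y, 10 mm wide, centred at x = 73, 108, 143, 178 mm of chassis, underside z = 72 mm, top 78 mm; rails along x on top reach 84 mm. This point: middle of the front edge of the first bar, at x = 68, y = 0, z = 72 mm; axes as chassis.
- bracket: Dropped L-shaped bracket, brass-coloured, loose, 80 to 150 g, flat on the case floor under the cage, left or right of the middle, turned up to 0.3 rad. Origin: centre of its underside. Plate 36 (x) x 70 (y) x 4 mm, its -x side nearer the lip. Seated: flange's outer face flat on the stop bar, origin 18 mm from the bar's inner face.
- flange (a point): Middle of the back of the bracket's flange, 9 mm above its underside; axes as bracket. The flange is 4 mm thick, 70 mm long, stands at x = -18..-14 mm of the bracket, top 14 mm above its underside. The hook goes behind it (+x side), above the plate.
- rod: Hooked rod, loose, 160 g, standing on the mat. Origin: centre of the underside of its foot; x along the rod to the hook, z up. Orange upright grip 24 (x) x 18 (y) mm, z = 6 to 70 mm, taken across y from above; black foot 30 x 40 x 6 mm. A steel rod 6 mm thick runs along x at height 24 mm to x = 135 mm, then turns straight down to the tip at z = 0, level with the foot's underside.
- hook_tip (a point): Lowest point of the rod's hook, at x = 135, y = 0, z = 0 mm of rod; axes as rod. The hook's shank is 6 mm thick.
- mat: Blue mat, fixed, 240 (x) x 180 (y) x 4 mm. Origin: centre of its underside, on the table. It lies to the left or to the right of the case; a screwdriver lies on it along x at about y = -65 mm.
- drive: Flat black and blue drive, 70 x 100 x 8 mm, loose on the case floor under the cage on the other side of the middle from the bracket; leave alone. Origin: centre of underside.
- screwdriver: Red screwdriver, 170 mm long, lying along its x on the mat; leave alone.
- memory: Green memory stick, 130 x 30 x 4 mm, in the grey tray; leave alone.
- cooler: Finned cooler, 60 x 60 x 38 mm, in the grey tray; leave alone.
- jar: Jar with a blue cap, 60 mm across, 80 mm high; leave alone.
- mug: White mug, 80 mm across, 90 mm high; leave alone.
There are look-alikes about, which are no part of the job. Leave any green or purple look-alike of the rod alone. Of the things shaped like the bracket, the brass one is meant.

How it is judged:
On the way, in this order (a step that is already met when the one before it is completed fails the run):
1. the hook is put in under the cage over the bracket (horizontal distance between hook_tip and bracket below 0.06 m and x of hook_tip in the frame of chassis above 0.07 m and height (world z) of hook_tip below 0.06 m).
2. the bracket is seated square on the stop bar while the rod pulls it there with at least 4 N for 0.5 s (x of bracket in the frame of chassis between 0.02 and 0.052 m and angle between the x axis of bracket and the x axis of chassis, either way round below 0.07 rad and angle between bracket's own z axis and vertical below 0.08 rad and contact force between bracket and front_lip above 4 N and contact force between rod and bracket above 4 N), for 0.5 s.
At the end, for the whole second after the job is handed in: The bracket lies flat where it was seated, its origin 20 to 52 mm inside the front lip and square to it within 0.07 rad; the rod stands on its foot on the mat (tilt below 0.12 rad, underside within 5 mm of its surface), origin and hook tip over the mat; both at rest (x of bracket in the frame of chassis between 0.02 and 0.052 m and angle between the x axis of bracket and the x axis of chassis, either way round below 0.07 rad and angle between bracket's own z axis and vertical below 0.08 rad and x of hook_tip in the frame of mat between -0.12 and 0.12 m and y of hook_tip in the frame of mat between -0.09 and 0.09 m and x of rod in the frame of mat between -0.12 and 0.12 m and y of rod in the frame of mat between -0.09 and 0.09 m and z of rod in the frame of mat below 0.009 m and angle between rod's own z axis and vertical below 0.12 rad and linear speed of each of rod, bracket below 0.02 m/s); the robot touches nothing.
It fails at once if the bracket is pulled against the stop bar with more than 12 N (contact force between bracket and front_lip above 12 N).
It fails at once if the rod bears on the bracket with more than 20 N (contact force between rod and bracket above 20 N).
It fails at once if the robot touches the bracket itself (more than 0.5 N) (contact force between any of the fingers, the arm and bracket above 0.5 N).
It fails at once if the rod or the robot bears on the computer case (floor, cage or lip) with more than 12 N (contact force between any of rod, the fingers, the arm and chassis above 12 N).
It fails at once if a bystander (drive, memory stick, cooler, jar, mug or screwdriver) is moved by more than 15 mm (distance of any of drive, memory, cooler, jar, mug, screwdriver from where it was at the start of the episode above 0.015 m).
It also fails if it takes over 61 s, if anything falls off the work surface, if the arm or the gripper's body presses on something with over 40 N, if the wrist force passes 120 N, or if a joint passes its speed limit or range.

## Working session

There is one attempt and no reset: what is moved stays moved. The work goes in short steps, Python scripts to look and compute and a tool call to move; the robot and the scene stay as the last step left them, time stands still between calls to the robot, and variables do not carry over. Pictures are saved under pics/ and viewed, about 8 in all and at most 12, crops included, and the job is handed in when it is done.

Besides the shell and the picture viewer there is one more tool, called after "Emit:" as name(argument=value, ...) on one line, values as JSON. play_rows: Moves the arm, as the interface text tells. Its arguments: {"type":"object","properties":{"series":{"type":"array"},"force":{"type":"number"}},"required":["series"]}

```bash
mkdir -p pics; python3 - <<'E'
from rig import robot,cams
import cv2,numpy as np
for n in ["top","side"]:
    c=cams.camera(n); cv2.imwrite(f"pics/{n}0.png",c["pixels"][:,:,::-1])
    np.savez(f"{n}.npz",**{k:np.array(c[k]) for k in c})
    print(n,[c[k] for k in("fx","fy","cx","cy")],np.round(c["R"],3).tolist(),np.round(c["t"],3))
s=robot.read_state();print({k:np.round(v,3) for k,v in s.items()})
E
```

```text
top [488.58586432466035, 488.58586432466035, 310.2819660932521, 198.47580599081778] [[-0.016, -1.0, -0.001], [-0.998, 0.016, -0.064], [0.064, -0.0, -0.998]] [0.03  0.506 1.402]
side [485.3755511563829, 485.3755511563829, 319.96729290198124, 196.60819565853808] [[-0.769, -0.639, -0.005], [-0.461, 0.562, -0.687], [0.442, -0.526, -0.727]] [0.43  0.278 1.132]
{'time': np.float64(0.1), 'joint_positions': array([-1.359,  0.494,  1.346, -0.   ,  1.302, -0.095]), 'qvel': array([-0.   , -0.001, -0.001, -0.001,  0.   , -0.001]), 'joint_efforts': array([ 1.0000e-03, -8.8024e+01, -3.8254e+01,  7.1000e-02,  4.8000e-02,
        0.0000e+00]), 'tcp_pos': array([ 0.189, -0.595,  0.213]), 'tool_rot': array([-0.108,  0.699, -0.698,  0.108]), 'ft_force': array([-0.124,  0.034, -0.257]), 'ft_torque': array([ 0.005, -0.004, -0.037]), 'opening': np.float64(0.091)}
```

View pics/top0.png

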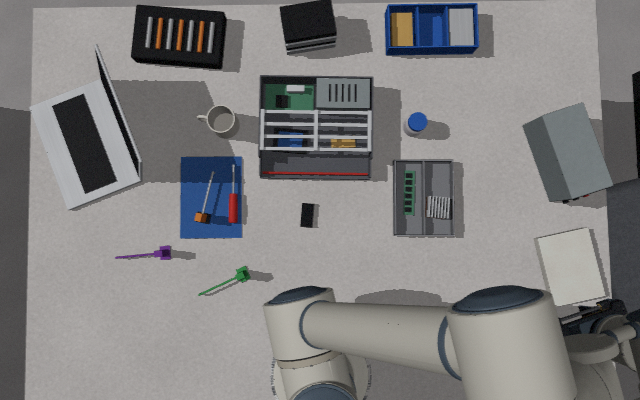

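View pics/side0.png

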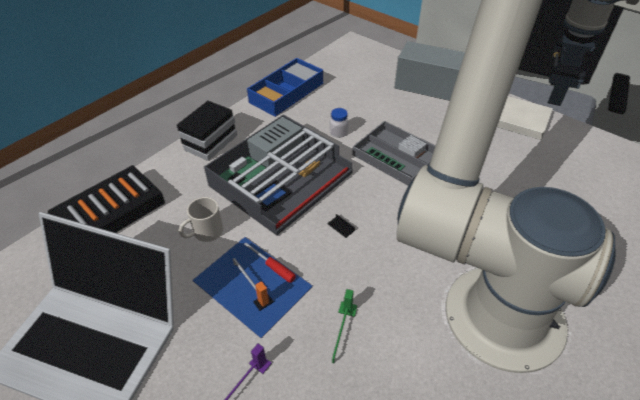

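The top view shows the case at cols 260–372, rows 76–180. Its lip faces the robot and the brass part is near (343,143). The orange-gripped rod is on the mat with its foot at (203,217) and hook at (212,174). The green rod at (240,275) and purple rod at (165,253) are look-alikes. Next I'll take enlarged crops.

```bash
python3 - <<'E'
import cv2
t=cv2.imread("pics/top0.png");s=cv2.imread("pics/side0.png")
def crop(im,x,y,w,h,k):return cv2.resize(im[y:y+h,x:x+w],None,fx=k,fy=k,interpolation=cv2.INTER_CUBIC)
cv2.imwrite("pics/c1.png",crop(t,250,70,130,120,5))   # case
cv2.imwrite("pics/c2.png",crop(t,170,150,90,95,6)) # mat
cv2.imwrite("pics/c3.png",crop(s,190,110,170,200,3))
E
```

```text
(no output)
```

View pics/c1.png

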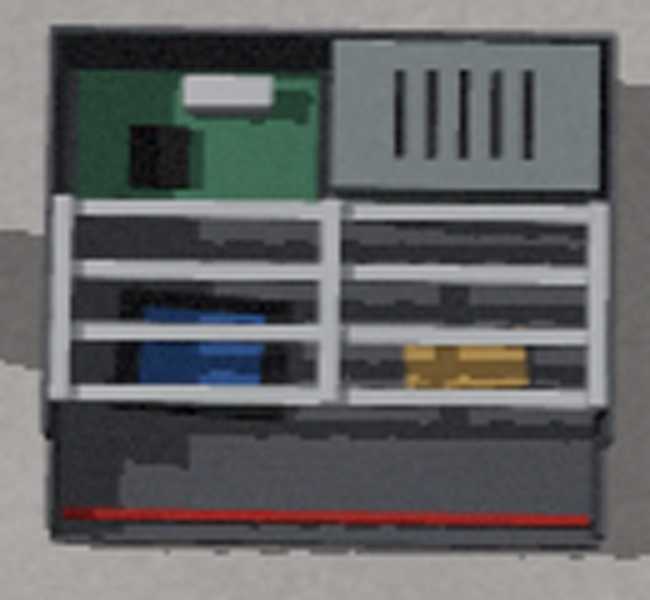

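View pics/c2.png

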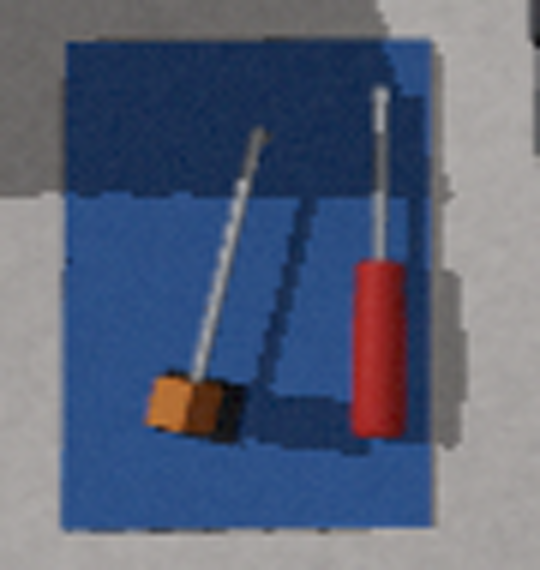

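View pics/c3.png

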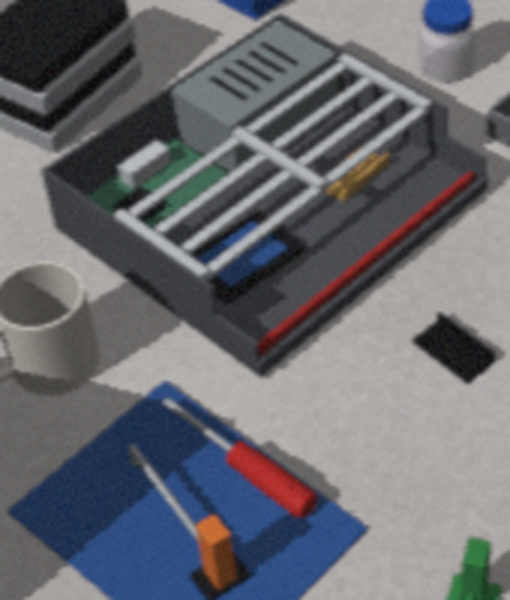

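The brass L-part at c1 (404–530, 345–388) is the only bracket-shaped item. The only rod on the mat is the orange one. Next is a montage crop to confirm both and get finer pixels.

```bash
python3 - <<'E'
import cv2,numpy as np
t=cv2.imread("pics/top0.png");s=cv2.imread("pics/side0.png")
def crop(im,x,y,w=40,h=30,k=10):return cv2.resize(im[y:y+h,x:x+w],None,fx=k,fy=k,interpolation=cv2.INTER_CUBIC)
m=np.vstack([np.hstack([crop(t,323,126),crop(s,290,150)]),np.hstack([crop(t,185,198),crop(s,240,278)])])
cv2.imwrite("pics/c4.png",np.clip(m*1.3,0,255).astype(np.uint8))
E
```

```text
(no output)
```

View pics/c4.png

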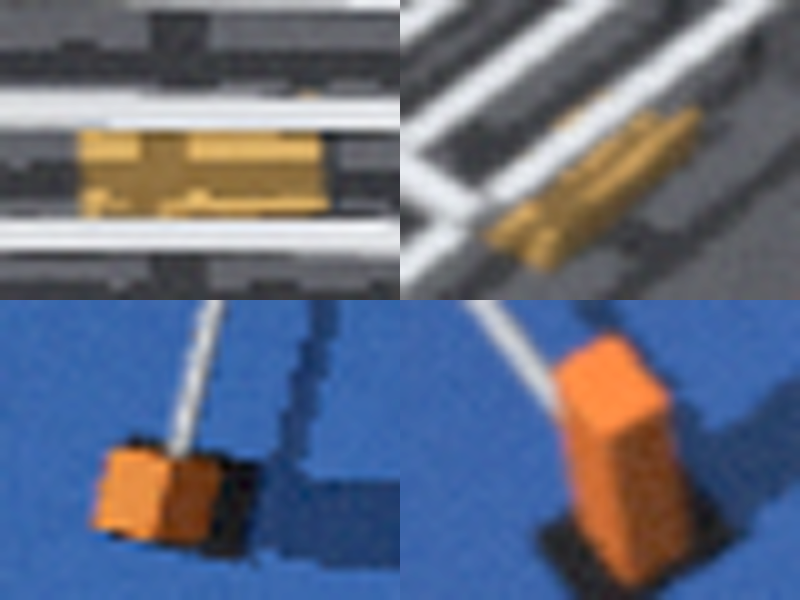

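```bash
cat > fit.py <<'E'
import numpy as np
from scipy.optimize import least_squares
from scipy.spatial.transform import Rotation as Rt
C={n:dict(np.load(n+".npz")) for n in("top","side")}
def proj(n,X):
    c=C[n];p=c["R"]@X+c["t"];return np.array([c["fx"]*p[0]/p[2]+c["cx"],c["fy"]*p[1]/p[2]+c["cy"]])
# crop -> pixel
def cr(x0,y0,k,ox=0,oy=0):return lambda p:((p[0]-ox+.5)/k-.5+x0,(p[1]-oy+.5)/k-.5+y0)
def fit(name,obs,z0,g):
    def place(q,P):
        return np.array([q[0],q[1],z0])+Rt.from_euler("z",q[2]).apply(np.array(P)/1e3)
    def res(q):return np.concatenate([(proj(n,place(q,P))-f(p))*np.array(w) for n,f,P,p,w in obs])
    r=least_squares(res,g,loss="soft_l1");print(name,np.round(r.x,4));print(np.round(res(r.x).reshape(-1,2),1).tolist());return r.x
E
cat > fit0.py <<'E'
from fit import *
c1=cr(250,70,5);c2=cr(170,150,6);c3=cr(190,110,3)
a=cr(323,126,10);b=cr(290,150,10,400,0);d=cr(185,198,10,0,300);e=cr(240,278,10,400,300)
A=(1,1);H=(1,0);V=(0,1)
ch=[("top",c1,(280,160,84),(50,28),A),("top",c1,(280,-160,84),(615,35),A),("top",c1,(-4,160,0),(52,543),A),("top",c1,(-4,-160,0),(600,550),A),
("side",c3,(280,160,84),(45,172),A),("side",c3,(280,-160,84),(283,15),A),("side",c3,(-4,160,0),(262,375),A)]
for x,l,r in((73,393,399),(108,332,336),(143,270,273),(178,208,213)):
    ch+=[("top",c1,(x,80,78),(200,l+1.0),V),("top",c1,(x,-80,78),(465,r-1.0),V)]
fit("chassis",ch,0,[.55,0,0])
m=[("top",c2,(x*120,y*90,4),p,A) for x,y,p in((1,1,(65,40)),(1,-1,(432,40)),(-1,-1,(433,528)),(-1,1,(62,528)))]
m+=[("side",c3,(120,90,4),(8,510),A),("side",c3,(120,-90,4),(165,381),A),("side",c3,(-120,-90,4),(368,528),A)]
fit("mat",m,0,[.5,.2,0])
r=[("top",d,(x*12,y*9,70),p,A) for x,y,p in((1,1,(113,445)),(1,-1,(170,452)),(-1,-1,(155,540)),(-1,1,(93,528)))]
r+=[("side",e,(x*12,y*9,70),p,A) for x,y,p in((1,1,(555,372)),(1,-1,(610,335)),(-1,-1,(670,400)),(-1,1,(613,440)))]
r+=[("top",c2,(136,0,26),(260,132),A),("side",c3,(136,0,26),(135,450),A)]
fit("rod",r,.004,[.45,.25,-.24])
k=[("top",a,(-14,-35,14),(330,205),H),("top",a,(14,-35,4),(322,132),H),("top",a,(18,-35,4),(311,93),V),
("top",a,(0,35,4),(79,165),H),("top",a,(-14,-20,14),(280,199),V),("top",a,(-14,35,14),(95,198),V),
("side",b,(-18,35,14),(545,236),A),("side",b,(-18,-35,14),(695,108),A),("side",b,(-18,35,0),(546,270),A)]
fit("bracket",k,.014,[.65,-.06,.05])
E
python3 fit0.py
```

```text
chassis [ 0.5685  0.0068 -0.0288]
[[-0.0, -0.4], [0.9, -0.4], [0.7, 0.3], [-0.2, 0.3], [-1.3, -0.5], [-1.0, -0.6], [0.2, 2.6], [-0.0, 0.1], [0.0, 0.1], [-0.0, -0.1], [0.0, 0.3], [-0.0, -0.0], [0.0, 0.5], [-0.0, 0.0], [0.0, 0.2]]
mat [ 0.5172  0.3126 -0.0101]
[[0.2, 0.0], [0.2, -0.3], [-0.2, 0.1], [-0.2, 0.4], [-0.6, 0.2], [0.0, -0.5], [0.4, -0.0]]
rod [ 0.4565  0.3345 -0.2458]
[[0.0, -0.0], [0.6, 0.8], [0.0, 0.4], [-0.1, 0.1], [-0.5, -0.1], [0.7, -0.4], [0.3, 0.3], [-0.8, 0.4], [-0.0, -0.1], [-0.9, -1.1]]
bracket [ 0.6733 -0.0768  0.0073]
[[0.0, -0.0], [0.2, -0.0], [0.0, -0.2], [0.7, -0.0], [-0.0, -0.4], [-0.0, 0.1], [-0.1, 0.4], [0.0, 0.7], [-0.1, 0.4]]
```

```bash
cat > go.py <<'E'
import sys,numpy as np
from rig import robot
from scipy.spatial.transform import Rotation as Rt
CH=(.5685,.0068,-.0288)
def w(x,y): # chassis mm -> world m
    c,s=np.cos(CH[2]),np.sin(CH[2]);return np.array([CH[0]+(c*x-s*y)/1e3,CH[1]+(s*x+c*y)/1e3])
def plan(x,y,z,psi):
    s=robot.read_state();R=Rt.from_quat(s["tool_rot"])
    X=np.array([np.cos(psi),np.sin(psi),0]);Y=np.array([-X[1],X[0],0])
    T=Rt.from_matrix(np.array([-X,[0,0,-1],-Y]).T)
    print("shift",np.round(R.inv().apply(np.array([x,y,z])-s["tcp_pos"])*1e3,1),"turn",np.round((R.inv()*T).as_rotvec(),4),"t",round(float(s["time"]),2),"q",np.round(s["joint_positions"],2),"F",np.round(s["ft_force"],2),"tcp",np.round(s["tcp_pos"],4))
if __name__=="__main__":plan(*map(float,sys.argv[1:5]))
E
python3 go.py 0.45 -0.2 0.25 0; python3 go.py .4565 .3345 .15 -.2458
```

```text
shift [-368.2  -36.2 -297.8] turn [1.100e-03 3.078e-01 1.000e-04] t 0.1 q [-1.36  0.49  1.35 -0.    1.3  -0.1 ] F [-0.12  0.03 -0.26] tcp [ 0.1893 -0.5953  0.2134]
shift [-536.4   64.3 -805.1] turn [1.100e-03 5.536e-01 2.000e-04] t 0.1 q [-1.36  0.49  1.35 -0.    1.3  -0.1 ] F [-0.12  0.03 -0.26] tcp [ 0.1893 -0.5953  0.2134]
```

Emit:
play_rows(series=[[-368,-36,-298,0,0.308,0,0.4],[-368,-36,-298,0,0.308,0,0.4],[-368,-36,-298,0,0.308,0,0.4],[-368,-36,-298,0,0.308,0,0.4],[-368,-36,-298,0,0.308,0,0.4],[-368,-36,-298,0,0.308,0,0.4],[-368,-36,-298,0,0.308,0,0.4],[-368,-36,-298,0,0.308,0,0.4],[-536,44,-805,0,0.554,0,0.4],[-536,44,-805,0,0.554,0,0.4],[-536,44,-805,0,0.554,0,0.4],[-536,44,-805,0,0.554,0,0.4]])

```text
time: 1.6
tcp_pos: [0.4526, 0.041, 0.2138]
tool_rot: [0.087, 0.702, -0.702, -0.087]
ft_force: [2.0, -0.3, 0.2]
opening: 0.0547
```

```bash
python3 go.py .4565 .3345 .15 -.2458
```

```text
shift [  67.9   63.8 -285.5] turn [ 0.     -0.0007 -0.0001] t 1.6 q [-0.04  0.25  1.75  0.    1.14  1.78] F [ 1.98 -0.26  0.16] tcp [0.4526 0.041  0.2138]
```

Emit:
play_rows(series=[[68,64,-280,0,0,0,0.4],[68,64,-280,0,0,0,0.4],[68,64,-280,0,0,0,0.4],[68,64,-280,0,0,0,0.4],[68,64,-280,0,0,0,0.4],[68,64,-280,0,0,0,0.4],[68,64,-280,0,0,0,0.4],[68,64,-280,0,0,0,0.4]])

```text
time: 2.6
tcp_pos: [0.4554, 0.3263, 0.1503]
tool_rot: [-0.087, -0.702, 0.702, 0.087]
ft_force: [0.4, -0.4, 1.1]
opening: 0.0546
```

```bash
python3 go.py .4565 .3345 .032 -.2458; python3 - <<'E'
from rig import cams
import cv2
for n,(x,y) in (("top",(185,170)),("side",(220,230))):
    im=cams.camera(n)["pixels"][:,:,::-1]
    cv2.imwrite(f"pics/{n}1.png",im)
E
```

```text
shift [  1.  118.3  -8.2] turn [-0.0001 -0.0015 -0.0001] t 2.6 q [ 0.52  0.47  1.58 -0.    1.08  2.33] F [ 0.37 -0.38  1.12] tcp [0.4554 0.3263 0.1503]
```

Emit:
play_rows(series=[[1,30,-8,0,0,0,0.4],[1,60,-8,0,0,0,0.4],[1,90,-8,0,0,0,0.4],[1,118,-8,0,0,0,0.4],[1,118,-8,0,0,0,0.4],[1,118,-8,0,0,0,0.4]])

```text
time: 3.45
tcp_pos: [0.4568, 0.3353, 0.0331]
tool_rot: [0.087, 0.702, -0.702, -0.087]
ft_force: [-0.9, 0.2, 0.1]
opening: 0.0545
```

```bash
python3 go.py .4565 .3345 .032 -.2458; python3 - <<'E'
from rig import cams
import cv2,numpy as np
I=[]
for n,(x,y) in (("top",(180,165)),("side",(215,235))):
    im=cams.camera(n)["pixels"][:,:,::-1]
    I.append(cv2.resize(im[y:y+80,x:x+80],None,fx=5,fy=5,interpolation=cv2.INTER_CUBIC))
cv2.imwrite("pics/g1.png",np.hstack(I))
E
```

```text
shift [0.1 1.1 0.8] turn [ 0.0007 -0.0008 -0.0008] t 3.45 q [ 0.53  0.65  1.67 -0.    0.83  2.35] F [-0.87  0.18  0.12] tcp [0.4568 0.3353 0.0331]
```

View pics/g1.png

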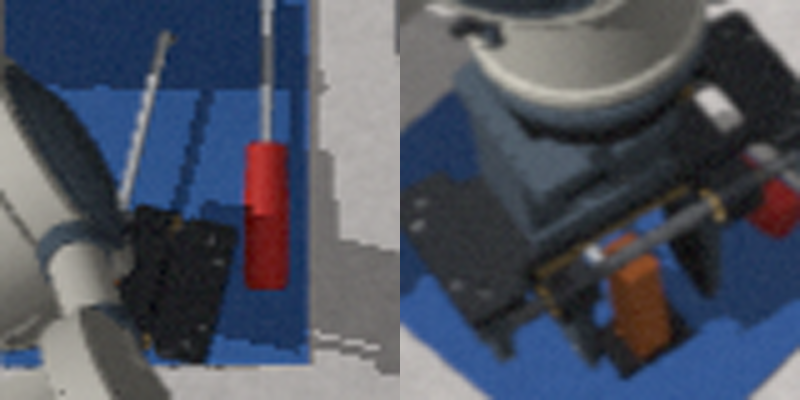

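The side panel shows the orange grip at (640,290) between the open fingers. Closing the gripper now.

Emit:
play_rows(series=[[0,0,0,0,0,0,1],[0,0,0,0,0,0,1],[0,0,0,0,0,0,1],[0,0,0,0,0,0,1],[0,0,0,0,0,0,1],[0,0,0,0,0,0,1]], force=50)

```text
time: 4.3
tcp_pos: [0.4562, 0.3353, 0.0321]
tool_rot: [-0.087, -0.702, 0.702, 0.087]
ft_force: [-0.5, -0.7, 1.3]
opening: 0.0183
```

```bash
python3 go.py .4565 .3345 .152 -.2458
```

```text
shift [  -0.4 -119.9    0.7] turn [-0.     -0.0004  0.0001] t 4.3 q [0.53 0.65 1.67 0.   0.83 2.35] F [-0.48 -0.67  1.33] tcp [0.4562 0.3353 0.0321]
```

Emit:
play_rows(series=[[0,-30,0,0,0,0,1],[0,-80,0,0,0,0,1],[0,-120,0,0,0,0,1],[0,-120,0,0,0,0,1]])

```text
time: 4.8
tcp_pos: [0.4576, 0.3361, 0.1548]
tool_rot: [0.088, 0.703, -0.701, -0.085]
ft_force: [0.3, -0.1, -1.9]
opening: 0.0178
```

```bash
python3 - <<'E'
from go import *
p=w(-95,-80.6);print(p);plan(p[0],p[1],.152,-.0288)
E
```

```text
[ 0.47121844 -0.07103095]
shift [-112.4    1.8  391.6] turn [ 0.0032 -0.2173 -0.0041] t 4.8 q [ 0.53  0.48  1.57 -0.    1.09  2.35] F [ 0.3  -0.14 -1.88] tcp [0.4576 0.3361 0.1548]
```

Emit:
play_rows(series=[[-30,0,55,0,-0.06,0,1],[-112,0,392,0,-0.2173,0,1],[-112,0,392,0,-0.2173,0,1],[-112,0,392,0,-0.2173,0,1],[-112,0,392,0,-0.2173,0,1],[-112,0,392,0,-0.2173,0,1],[-112,0,392,0,-0.2173,0,1],[-112,0,392,0,-0.2173,0,1],[-112,0,392,0,-0.2173,0,1],[-112,0,392,0,-0.2173,0,1],[-112,0,392,0,-0.2173,0,1],[-112,0,392,0,-0.2173,0,1]])

```text
time: 6.3
tcp_pos: [0.4694, -0.0717, 0.1521]
tool_rot: [0.01, 0.707, -0.707, -0.01]
ft_force: [0.7, -0.2, -1.7]
opening: 0.0176
```

```bash
python3 - <<'E'
from go import *
p=w(-95,-80.6);plan(p[0],p[1],.064,-.0288)
E
```

```text
shift [-1.8 88.1 -0.7] turn [ 0.      0.0008 -0.    ] t 6.3 q [-0.28  0.37  1.78  0.    0.99  1.32] F [ 0.72 -0.19 -1.69] tcp [ 0.4694 -0.0717  0.1521]
```

Lower to a tip height of about 36 mm and look to check the hook relative to the case.

Emit:
play_rows(series=[[-2,30,-1,0,0,0,1],[-2,60,-1,0,0,0,1],[-2,88,-1,0,0,0,1],[-2,88,-1,0,0,0,1],[-2,88,-1,0,0,0,1]])

```text
time: 6.92
tcp_pos: [0.4718, -0.0713, 0.0649]
tool_rot: [-0.01, -0.707, 0.707, 0.01]
ft_force: [-0.7, 0.4, -1.6]
opening: 0.0178
```

```bash
python3 - <<'E'
from go import *
p=w(-29,-80.6);plan(p[0],p[1],.064,-.0288)
from rig import cams
import cv2,numpy as np
I=[]
for n,(x,y) in (("top",(310,125)),("side",(270,130))):
    im=cams.camera(n)["pixels"][:,:,::-1]
    I.append(cv2.resize(im[y:y+70,x:x+70],(400,400),interpolation=cv2.INTER_CUBIC))
cv2.imwrite("pics/g2.png",np.clip(np.hstack(I)*1.3,0,255))
E
```

```text
shift [-65.4   0.9  -0.2] turn [-0.0002  0.0001 -0.0007] t 6.92 q [-0.28  0.51  1.87 -0.    0.76  1.32] F [-0.74  0.4  -1.55] tcp [ 0.4718 -0.0713  0.0649][ WARN:0@1.721] global loadsave.cpp:1063 imwrite_ Unsupported depth image for selected encoder is fallbacked to CV_8U.
```

View pics/g2.png

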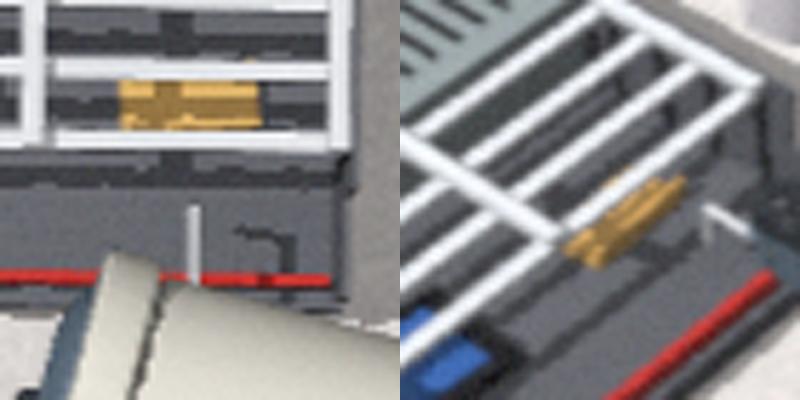

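The rod end at top-panel (194,207) lines up with the bracket's middle at about (191,105), and it is in front of the cage. Next I'll insert it, lower it behind the flange and settle.

Emit:
play_rows(series=[[-20,1,0,0,0,0,1],[-40,1,0,0,0,0,1],[-55,1,0,0,0,0,1],[-65,1,0,0,0,0,1],[-65,1,0,0,0,0,1],[-65,1,0,0,0,0,1],[-65,6,0,0,0,0,1],[-65,11,0,0,0,0,1],[-65,15,0,0,0,0,1],[-65,15,0,0,0,0,1],[-65,15,0,0,0,0,1]])

```text
time: 8.4
tcp_pos: [0.5364, -0.0731, 0.0491]
tool_rot: [-0.01, -0.707, 0.707, 0.01]
ft_force: [0.4, -0.7, -2.8]
opening: 0.0178
```

```bash
python3 - <<'E'
from go import *
p=w(-29,-80.6);plan(p[0],p[1],.049,-.0288)
from rig import cams
import cv2,numpy as np
I=[]
for n,(x,y) in (("top",(310,125)),("side",(270,130))):
    im=cams.camera(n)["pixels"][:,:,::-1]
    I.append(cv2.resize(im[y:y+70,x:x+70],(400,400),interpolation=cv2.INTER_CUBIC))
cv2.imwrite("pics/g3.png",np.clip(np.hstack(I)*1.3,0,255).astype(np.uint8))
E
```

```text
shift [-0.8  0.1 -0.2] turn [-0.     -0.0001  0.    ] t 8.4 q [-0.25  0.6   1.72 -0.    0.82  1.35] F [ 0.45 -0.72 -2.78] tcp [ 0.5364 -0.0731  0.0491]
```

View pics/g3.png

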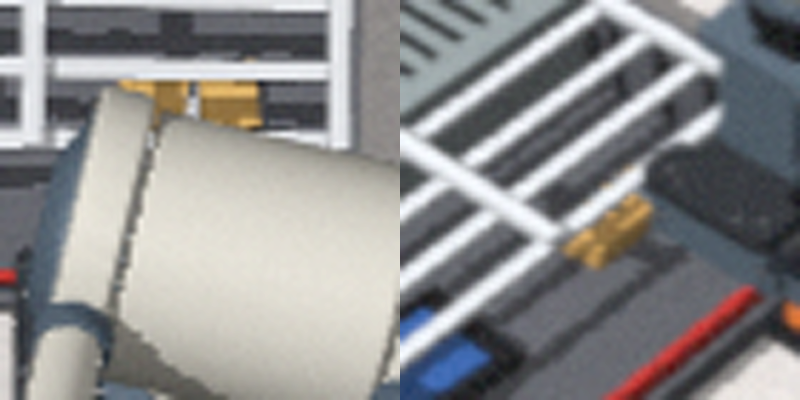

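Top panel: the rod passes between the brass halves at (194,100), so the hook is over the plate behind the flange. Now a gentle pull to a tip x of about 52 mm, and I'll estimate the bar position from the first picture.

Emit:
play_rows(series=[[5,0,0,0,0,0,1],[10,0,0,0,0,0,1],[15,0,0,0,0,0,1],[20,0,0,0,0,0,1],[25,0,0,0,0,0,1],[30,0,0,0,0,0,1],[35,0,0,0,0,0,1],[40,0,0,0,0,0,1],[45,0,0,0,0,0,1],[50,0,0,0,0,0,1],[54,0,0,0,0,0,1],[54,0,0,0,0,0,1]])

```text
time: 10.0
tcp_pos: [0.482, -0.0715, 0.0491]
tool_rot: [0.01, 0.707, -0.707, -0.01]
ft_force: [0.5, -0.1, -1.8]
opening: 0.0179
```

```bash
python3 - <<'E'
from fit import *
from go import *
for x in (3,9,15,21,27):print(x,"bar top centre row in c1",[(proj("top",np.array([*w(x,y),.0265]))[1]-70+.5)*5-.5 for y in(100,-100)])
p=w(-83,-80.6);plan(p[0],p[1],.049,-.0288)
from rig import cams
import cv2,numpy as np
I=[]
for n,(x,y) in (("top",(310,125)),("side",(270,130))):
    im=cams.camera(n)["pixels"][:,:,::-1]
    I.append(cv2.resize(im[y:y+70,x:x+70],(400,400),interpolation=cv2.INTER_CUBIC))
cv2.imwrite("pics/g4.png",np.clip(np.hstack(I)*1.3,0,255).astype(np.uint8))
E
```

```text
3 bar top centre row in c1 [np.float64(528.9077442301676), np.float64(533.3890639782774)]
9 bar top centre row in c1 [np.float64(518.5853647279238), np.float64(523.0631296598112)]
15 bar top centre row in c1 [np.float64(508.2685670479515), np.float64(512.742780352723)]
21 bar top centre row in c1 [np.float64(497.9573466639217), np.float64(502.42801152707125)]
27 bar top centre row in c1 [np.float64(487.6516990543997), np.float64(492.1188186578122)]
shift [-1.2  0.1 -0.2] turn [ 0.0001 -0.0001  0.0004] t 10.0 q [-0.27  0.55  1.85 -0.    0.74  1.33] F [ 0.54 -0.08 -1.77] tcp [ 0.482  -0.0715  0.0491]
```

View pics/g4.png

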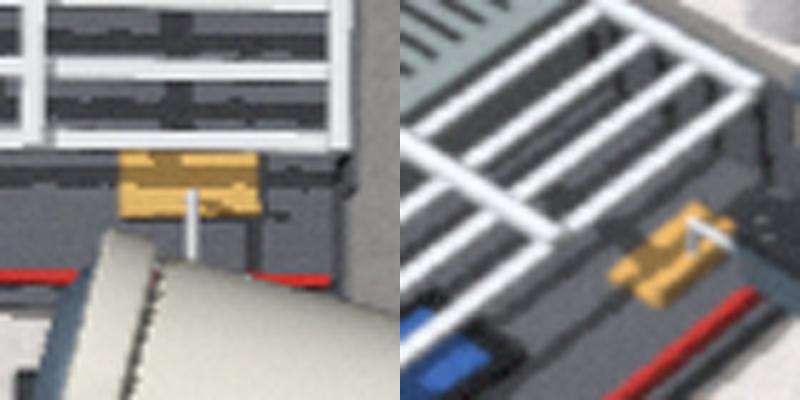

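The bracket now follows the hook squarely, with the flange at top-panel row 215 and the red bar at row 278. I expect the bar's inner face at about x = 12–13 mm, so contact after roughly 31 mm. I'll go 24 mm, then creep.

Emit:
play_rows(series=[[3,0,0,0,0,0,1],[6,0,0,0,0,0,1],[9,0,0,0,0,0,1],[12,0,0,0,0,0,1],[15,0,0,0,0,0,1],[18,0,0,0,0,0,1],[20,0,0,0,0,0,1],[22,0,0,0,0,0,1],[23,0,0,0,0,0,1],[24,0,0,0,0,0,1],[24,0,0,0,0,0,1]])

```text
time: 11.48
tcp_pos: [0.4583, -0.0709, 0.0491]
tool_rot: [0.01, 0.707, -0.707, -0.01]
ft_force: [-0.4, 0.5, -1.4]
opening: 0.0178
```

Emit:
play_rows(series=[[0.5,0,0,0,0,0,1],[1,0,0,0,0,0,1],[1.5,0,0,0,0,0,1],[2,0,0,0,0,0,1]])

```text
time: 11.98
tcp_pos: [0.4563, -0.0708, 0.0491]
tool_rot: [0.01, 0.707, -0.707, -0.01]
ft_force: [1.4, 0.8, -2.1]
opening: 0.0177
```

Emit:
play_rows(series=[[0.5,0,0,0,0,0,1],[1,0,0,0,0,0,1],[1,0,0,0,0,0,1]])

```text
time: 12.35
tcp_pos: [0.4553, -0.0708, 0.0491]
tool_rot: [0.01, 0.707, -0.707, -0.01]
ft_force: [0.2, -0.4, -1.6]
opening: 0.0178
```

Emit:
play_rows(series=[[0.5,0,0,0,0,0,1],[1,0,0,0,0,0,1],[1,0,0,0,0,0,1]])

```text
time: 12.72
tcp_pos: [0.4543, -0.0708, 0.0491]
tool_rot: [0.01, 0.707, -0.707, -0.01]
ft_force: [0.5, 0.6, -0.9]
opening: 0.0176
```

Emit:
play_rows(series=[[0.5,0,0,0,0,0,1],[1,0,0,0,0,0,1],[1,0,0,0,0,0,1]])

```text
time: 13.1
tcp_pos: [0.4533, -0.0707, 0.0491]
tool_rot: [0.01, 0.707, -0.707, -0.01]
ft_force: [0.3, 1.0, -2.1]
opening: 0.0179
```

Emit:
play_rows(series=[[0.3,0,0,0,0,0,1],[0.5,0,0,0,0,0,1],[0.5,0,0,0,0,0,1]])

```text
time: 13.48
tcp_pos: [0.4529, -0.0707, 0.0491]
tool_rot: [0.01, 0.707, -0.707, -0.01]
ft_force: [-0.3, -0.9, -0.7]
opening: 0.0179
```

Emit:
play_rows(series=[[0.3,0,0,0,0,0,1],[0.5,0,0,0,0,0,1],[0.5,0,0,0,0,0,1]])

```text
time: 13.85
tcp_pos: [0.4523, -0.0707, 0.0491]
tool_rot: [0.01, 0.707, -0.707, -0.01]
ft_force: [1.5, -0.1, -1.7]
opening: 0.0177
```

Emit:
play_rows(series=[[0.3,0,0,0,0,0,1],[0.5,0,0,0,0,0,1],[0.5,0,0,0,0,0,1]])

```text
time: 14.22
tcp_pos: [0.4519, -0.0707, 0.0491]
tool_rot: [-0.01, -0.707, 0.707, 0.01]
ft_force: [0.5, -1.2, -1.9]
opening: 0.0177
```

Emit:
play_rows(series=[[0.3,0,0,0,0,0,1],[0.5,0,0,0,0,0,1],[0.5,0,0,0,0,0,1]])

```text
time: 14.6
tcp_pos: [0.4518, -0.0708, 0.0491]
tool_rot: [-0.01, -0.707, 0.707, 0.01]
ft_force: [5.0, -0.2, -3.4]
opening: 0.0177
```

Contact: Fx rose to 5 N and the TCP stalled, so stiffness is about 9 N/mm. I'll add a little.

Emit:
play_rows(series=[[0.1,0,0,0,0,0,1],[0.2,0,0,0,0,0,1]])

```text
time: 14.85
tcp_pos: [0.4517, -0.0708, 0.0492]
tool_rot: [-0.011, -0.707, 0.707, 0.01]
ft_force: [6.4, -0.0, -4.6]
opening: 0.0179
```

```bash
python3 go.py .45 -.07 .049 -.0288 | grep -o "t .*"
```

```text
t [ 1.7  0.2 -0.7] turn [-0.0002 -0.0001 -0.0009] t 14.85 q [-0.29  0.52  1.93  0.    0.69  1.31] F [ 6.4  -0.03 -4.55] tcp [ 0.4517 -0.0708  0.0492]
```

Emit:
play_rows(series=[[0.05,0.1,0,0,0,0,1],[0.1,0.2,0,0,0,0,1],[0.1,0.2,0,0,0,0,1]])

```text
time: 15.22
tcp_pos: [0.4516, -0.0708, 0.049]
tool_rot: [-0.011, -0.707, 0.707, 0.01]
ft_force: [4.9, 0.2, -2.0]
opening: 0.0181
```

Emit:
play_rows(series=[[0,0,0,0,0,0,1],[0,0,0,0,0,0,1],[0,0,0,0,0,0,1],[0,0,0,0,0,0,1]])

```text
time: 15.72
tcp_pos: [0.4517, -0.0708, 0.049]
tool_rot: [-0.011, -0.707, 0.707, 0.01]
ft_force: [6.0, 0.4, -2.7]
opening: 0.0174
```

Emit:
play_rows(series=[[0,0,0,0,0,0,1],[0,0,0,0,0,0,1],[0,0,0,0,0,0,1],[0,0,0,0,0,0,1]])

```text
time: 16.23
tcp_pos: [0.4517, -0.0708, 0.049]
tool_rot: [-0.011, -0.707, 0.707, 0.01]
ft_force: [5.7, 1.0, -3.2]
opening: 0.0178
```

```bash
python3 - <<'E'
from rig import cams
import cv2,numpy as np
I=[]
for n,(x,y) in (("top",(310,125)),("side",(270,130))):
    im=cams.camera(n)["pixels"][:,:,::-1]
    I.append(cv2.resize(im[y:y+70,x:x+70],(400,400),interpolation=cv2.INTER_CUBIC))
cv2.imwrite("pics/g5.png",np.clip(np.hstack(I)*1.3,0,255).astype(np.uint8))
E
```

```text
(no output)
```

View pics/g5.png

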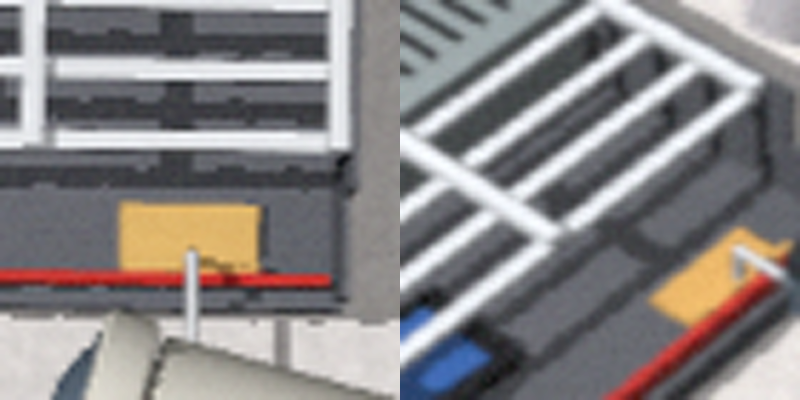

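The bracket lies square on the red bar (top panel, brass edge along the bar at rows 270–275). Net pull is about 5.2 N, so I'll raise it to about 7 N for margin and hold over a second.

Emit:
play_rows(series=[[0.15,0.1,0,0,0,0,1],[0.25,0.1,0,0,0,0,1],[0.25,0.1,0,0,0,0,1]])

```text
time: 16.7
tcp_pos: [0.4516, -0.0708, 0.0489]
tool_rot: [-0.011, -0.707, 0.707, 0.01]
ft_force: [5.6, 0.6, -3.6]
opening: 0.0177
```

Emit:
play_rows(series=[[0,0,0,0,0,0,1],[0,0,0,0,0,0,1],[0,0,0,0,0,0,1],[0,0,0,0,0,0,1],[0,0,0,0,0,0,1]])

```text
time: 17.32
tcp_pos: [0.4516, -0.0708, 0.0489]
tool_rot: [-0.011, -0.707, 0.707, 0.01]
ft_force: [6.2, 0.3, -3.4]
opening: 0.0178
```

Emit:
play_rows(series=[[0,0,0,0,0,0,1],[0,0,0,0,0,0,1],[0,0,0,0,0,0,1],[0,0,0,0,0,0,1],[0,0,0,0,0,0,1]])

```text
time: 17.95
tcp_pos: [0.4516, -0.0709, 0.049]
tool_rot: [-0.011, -0.707, 0.707, 0.01]
ft_force: [7.1, 0.1, -3.5]
opening: 0.0174
```

Emit:
play_rows(series=[[0.15,0,0,0,0,0,1],[0.15,0,0,0,0,0,1],[0.15,0,0,0,0,0,1],[0.15,0,0,0,0,0,1],[0.15,0,0,0,0,0,1]])

```text
time: 18.58
tcp_pos: [0.4516, -0.0708, 0.049]
tool_rot: [-0.011, -0.707, 0.707, 0.01]
ft_force: [7.1, 0.0, -3.8]
opening: 0.0175
```

Emit:
play_rows(series=[[0,0,0,0,0,0,1],[0,0,0,0,0,0,1],[0,0,0,0,0,0,1],[0,0,0,0,0,0,1],[0,0,0,0,0,0,1]])

```text
time: 19.2
tcp_pos: [0.4516, -0.0708, 0.049]
tool_rot: [-0.011, -0.707, 0.707, 0.01]
ft_force: [6.8, 0.0, -4.1]
opening: 0.018
```

Emit:
play_rows(series=[[0,0,0,0,0,0,1],[0,0,0,0,0,0,1],[0,0,0,0,0,0,1],[0,0,0,0,0,0,1],[0,0,0,0,0,0,1]])

```text
time: 19.82
tcp_pos: [0.4516, -0.0708, 0.049]
tool_rot: [-0.011, -0.707, 0.707, 0.01]
ft_force: [7.0, 2.0, -3.7]
opening: 0.0179
```

Seated firmly, with a steady reading of about 7 N for over a second. Now I'll back the hook off the flange and lift straight up.

Emit:
play_rows(series=[[-0.7,0,0,0,0,0,1],[-1.5,0,0,0,0,0,1],[-4,0,0,0,0,0,1],[-7,0,0,0,0,0,1],[-8,0,0,0,0,0,1],[-8,0,0,0,0,0,1],[-8,-15,0,0,0,0,1],[-8,-40,0,0,0,0,1],[-8,-75,0,0,0,0,1],[-8,-105,0,0,0,0,1],[-8,-105,0,0,0,0,1],[-8,-105,0,0,0,0,1]])

```text
time: 21.32
tcp_pos: [0.4582, -0.0708, 0.1531]
tool_rot: [0.01, 0.707, -0.707, -0.011]
ft_force: [-0.1, -0.0, -1.5]
opening: 0.0177
```

```bash
python3 go.py .4562 .3353 .152 -.2458
```

```text
shift [  13.8    1.2 -405.9] turn [1.000e-04 2.168e-01 8.000e-04] t 21.32 q [-0.28  0.35  1.81  0.    0.98  1.32] F [-0.15 -0.02 -1.5 ] tcp [ 0.4582 -0.0708  0.1531]
```

Emit:
play_rows(series=[[0,0,-35,0,0,0,1],[14,0,-95,0,0.05,0,1],[14,0,-150,0,0.1,0,1],[14,0,-205,0,0.15,0,1],[14,0,-260,0,0.19,0,1],[14,0,-315,0,0.217,0,1],[14,0,-365,0,0.217,0,1],[14,0,-395,0,0.217,0,1],[14,0,-406,0,0.217,0,1],[14,0,-406,0,0.217,0,1],[14,0,-406,0,0.217,0,1],[14,0,-406,0,0.217,0,1]])

```text
time: 22.82
tcp_pos: [0.4565, 0.3343, 0.1538]
tool_rot: [-0.087, -0.702, 0.702, 0.087]
ft_force: [0.3, 1.0, -1.5]
opening: 0.0179
```

```bash
python3 go.py .4562 .3353 .0325 -.2458; python3 - <<'E'
from rig import cams
import cv2,numpy as np
I=[]
for n,(x,y,k) in (("top",(270,125,80)),("side",(195,205,100))):
    im=cams.camera(n)["pixels"][:,:,::-1]
    I.append(cv2.resize(im[y:y+k,x:x+k],(400,400),interpolation=cv2.INTER_CUBIC))
cv2.imwrite("pics/g6.png",np.hstack(I))
E
```

```text
shift [  0.5 121.3  -0.9] turn [-0.0003 -0.0012  0.0001] t 22.82 q [ 0.53  0.48  1.57 -0.    1.1   2.34] F [ 0.28  1.02 -1.51] tcp [0.4565 0.3343 0.1538]
```

View pics/g6.png

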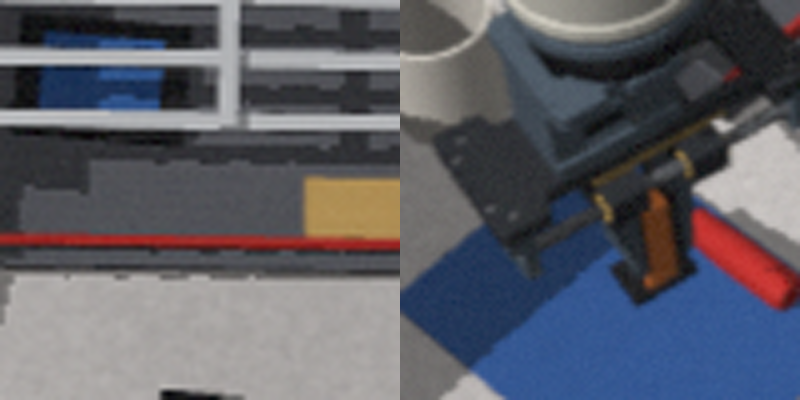

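The bracket stays flush on the bar (303–400, 178–237), and the rod is upright above the mat. Lowering it.

Emit:
play_rows(series=[[0,40,-1,0,0,0,1],[0,80,-1,0,0,0,1],[0,105,-1,0,0,0,1],[0,114,-1,0,0,0,1],[0,118,-1,0,0,0,1],[0,119,-1,0,0,0,1],[0,119,-1,0,0,0,1],[0,119,-1,0,0,0,1]])

```text
time: 23.92
tcp_pos: [0.457, 0.3365, 0.0353]
tool_rot: [0.087, 0.702, -0.702, -0.086]
ft_force: [0.1, -0.4, -1.5]
opening: 0.0182
```

```bash
python3 go.py .4562 .3353 .0321 -.2458
```

```text
shift [0.4 3.2 1.3] turn [ 0.0006 -0.0001 -0.0006] t 23.93 q [ 0.53  0.64  1.66 -0.    0.83  2.35] F [ 0.15 -0.44 -1.55] tcp [0.457  0.3365 0.0353]
```

Emit:
play_rows(series=[[0,1,0,0,0,0,1],[0,2,0,0,0,0,1],[0,2.7,0,0,0,0,1],[0,2.7,0,0,0,0,1]])

```text
time: 24.42
tcp_pos: [0.4566, 0.3363, 0.0321]
tool_rot: [-0.087, -0.702, 0.702, 0.087]
ft_force: [-0.3, -0.3, -0.2]
opening: 0.0173
```

The weight has come off the wrist, so the rod is standing. Release and retreat upward.

Emit:
play_rows(series=[[0,0,0,0,0,0,0.7],[0,0,0,0,0,0,0.5],[0,0,0,0,0,0,0.4],[0,0,0,0,0,0,0.4],[0,0,0,0,0,0,0.4],[0,-30,0,0,0,0,0.4],[0,-80,0,0,0,0,0.4],[0,-140,0,0,0,0,0.4],[0,-180,0,0,0,0,0.4],[150,-200,0,0,0,0,0.4],[150,-200,100,0,0,0,0.4],[150,-200,100,0,0,0,0.4]])

```text
time: 25.92
tcp_pos: [0.2922, 0.28, 0.2313]
tool_rot: [0.086, 0.702, -0.702, -0.086]
ft_force: [0.0, 0.3, 0.4]
opening: 0.0546
```

Emit:
play_rows(series=[[0,0,150,0,0,0,0.4],[0,0,150,0,0,0,0.4],[0,0,150,0,0,0,0.4],[0,0,150,0,0,0,0.4],[0,0,150,0,0,0,0.4],[0,0,150,0,0,0,0.4]])

```text
time: 26.68
tcp_pos: [0.2578, 0.1359, 0.2313]
tool_rot: [0.086, 0.702, -0.702, -0.086]
ft_force: [0.0, -0.2, 0.1]
opening: 0.055
```

```bash
python3 - <<'E'
from rig import cams,robot
import cv2,numpy as np
s=robot.read_state();print(s["time"],s["tcp_pos"],s["ft_force"],s["opening"])
I=[]
for n,(x,y,k) in (("top",(175,75,200)),("side",(190,110,200))):
    im=cams.camera(n)["pixels"][:,:,::-1]
    I.append(cv2.resize(im[y:y+k,x:x+k],(400,400),interpolation=cv2.INTER_CUBIC))
cv2.imwrite("pics/g7.png",np.hstack(I))
E
```

```text
26.675 [0.25782139 0.13594786 0.23130735] [ 0.02824896 -0.16794165  0.1430686 ] 0.05497888714995926
```

No more pictures are available, so I'll check numerically by comparing the mat area with the first image and measuring the brass blob.

```bash
python3 - <<'E'
from rig import cams
import cv2,numpy as np
for n,(x,y,w,h),(bx,by,bw,bh) in (("top",(178,155,66,85),(325,140,45,45)),("side",(190,235,125,100),(290,150,70,60))):
    old=cv2.imread(f"pics/{n}0.png");new=np.ascontiguousarray(cams.camera(n)["pixels"][:,:,::-1])
    for im,l in((old,"old"),(new,"new")):
        hs=cv2.cvtColor(im,cv2.COLOR_BGR2HSV)
        o=cv2.inRange(hs,(5,140,60),(17,255,255))[y:y+h,x:x+w]
        b=cv2.inRange(hs,(14,80,60),(28,255,255))[by:by+bh,bx:bx+bw]
        for nm,m,ox,oy in(("grip",o,x,y),("brass",b,bx,by)):
            p=np.argwhere(m)[:,::-1]
            print(n,l,nm,len(p),np.round(p.mean(0)+[ox,oy],1),"rect",cv2.minAreaRect(p.astype(np.float32)) if nm=="brass" else "")
    d=np.abs(old.astype(int)-new).max(2)[y:y+h,x:x+w]>45
    print(n,"changed px in mat area",d.sum(), np.argwhere(d)[:12,::-1].tolist())
    d=np.abs(old.astype(int)-new).max(2)>60
    ys,xs=np.where(d);print("all changed left of arm rows<240:",np.unique(np.c_[xs//20*20,ys//20*20][ys<240],axis=0).tolist()[:25])
E
```

```text
top old grip 91 [200.3 217.2] rect 
top old brass 196 [342.8 143.5] rect ((18.0, 3.5), (7.0, 24.0), 90.0)
top new grip 93 [199.8 217.1] rect 
top new brass 283 [342.8 166.1] rect ((17.966064453125, 26.212669372558594), (24.496051788330078, 11.558331489562988), 2.726310968399048)
top changed px in mat area 11 [[37, 45], [24, 56], [16, 59], [17, 59], [23, 60], [38, 60], [23, 61], [15, 63], [16, 63], [22, 64], [22, 65]]
all changed left of arm rows<240: [[180, 200], [200, 200], [320, 120], [320, 140], [320, 160], [340, 120], [340, 140], [340, 160]]
side old grip 207 [261.8 293.8] rect 
side old brass 139 [309.1 168.6] rect ((19.660001754760742, 18.380001068115234), (6.600000381469727, 23.799999237060547), 53.13010025024414)
side new grip 214 [261.2 294.2] rect 
side new brass 181 [324.8 177.8] rect ((35.353660583496094, 27.317075729370117), (8.43338394165039, 24.83163070678711), 51.34019470214844)
side changed px in mat area 30 [[48, 32], [50, 35], [51, 36], [53, 39], [56, 43], [57, 44], [59, 47], [72, 47], [60, 48], [73, 48], [61, 50], [74, 50]]
all changed left of arm rows<240: [[300, 160], [300, 180], [320, 160], [320, 180], [340, 180], [340, 200], [340, 220], [360, 80], [360, 100], [360, 120], [360, 140], [360, 160], [360, 180], [360, 200], [360, 220], [380, 40], [380, 60], [380, 80], [380, 100], [380, 120], [380, 140], [380, 160], [380, 180], [380, 200], [380, 220]]
```

```bash
python3 -c "
from rig import robot;print(robot.job_done())"
```

```text
the job is handed in; nothing more can be done
None
```

I drew the brass bracket out with the orange-gripped rod and seated it on the red stop bar. I then put the rod back on the mat and handed the job in at about 27 s of the 61 s allowed.

- **Pull:** contact came at about the fourth 0.5 mm creep step. I then pulled in stages, at wrist readings of about 5–6 N and then 7 N, each for over a second. The highest reading was 7.1 N, with an offset of about 0.4 N and noise of about ±0.8 N. The wrist also read about 2 N of downward force while pulling, probably from friction on the flange. I took part of it off by lowering the tool 0.3 mm.
- **Bracket:** pictures during the pull and after the hook backed off showed it flat and flush on the bar. A code measurement at the end put it about 0.03 rad from square; that figure is rough because the patch is only about 24 pixels wide, but it is within the 0.07 limit.
- **Rod:** the wrist force dropped to zero before release, so it was standing. The grip's image position is within about 0.6 pixel (1–2 mm) of where it started in both cameras.
- **Everything else:** the comparison with the first top picture shows changes only around the bracket and the rod. The gripper is open and clear of everything.

**Failed check:** I had used up the 12 pictures, so my last look was refused. The final checks were done by image code and not by eye.

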